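# Fit the U-clamp over the gas tube

### The arm

A 6-joint arm with a two-finger parallel gripper is mounted at the origin on the work surface. World frame = base frame: x ahead of the robot, y to its left, z up, the work surface at z = 0. Lengths are in mm, angles in degrees, forces in N, time in s.
With the tool pointing down it reaches from about 300 to 850 mm from the base axis. Payload 4.2 kg.
Tool frame: the origin (TCP) lies on the centre line of the jaws, within the pads' length; the fingertips stand 8 mm ahead of it and the grasp point (between the pads) lies 11 mm behind it; z points along the fingers, y is the line along which they close (so a half turn about z gives the same grasp; the last joint's range is limited). The gripper opens to 91 mm and grips with 3 to 60 N. Pads are 32 mm wide; open, the fingers measure 118 mm over their backs; the gripper's body (76 mm by 178 mm) begins 60 mm behind the grasp point.
Start: joints at [70.13, 18.312, 89.639, -0, 72.044, -1.146], TCP at [184.585, 544.583, 221.976] pointing down, gripper open.
Joint ranges: [-177.97, 177.97], [-48.28, 115.42], [12.27, 149.76], [-77.06, 257.06], [2.81, 150.46], [-146.56, 146.56]. Speed limits (degrees/s): [147.25, 147.25, 180, 180, 180, 180].

### API

Orientations are given as [roll, pitch, yaw] about the fixed x, y, z axes, in that order (R = Rz(yaw) Ry(pitch) Rx(roll)).
In Python, from workcell import telemetry, eyes, ticket gives the robot as it stands. The module is installed in compiled form; this text tells all that it offers.
- The arm moves only by the shell command python3 -m crank 'ROWS' [OPENING] [FORCE]. ROWS is JSON, a list of rows, each an object of numbers: "dx", "dy", "dz": the shift along the world's x, y, z normalised to -1 to 1, where 1 is 80 cm; "yaw": the turn about the world's z normalised to -1 to 1, where 1 is 5 degrees. A call has 1 to 10 rows; each row shifts and turns the commanded pose from where the row before left it; what a row does not reach is not made up. A row lasts 1/8 s, in which the tool goes at most 62.5 mm and 10.7 degrees, less where a joint would pass 70% of its speed; a pose out of reach is approached as far as the arm can. A call with a number of a shift or a turn outside -1 to 1 is refused whole. A call with a gripper value outside its range is refused whole. OPENING is the opening, from 0 (shut) to 1 (fully open), set as the call begins (- or left out, the last holds). The fingers move at their own pace and stop on an object; FORCE is the grip in N (left out, the last holds). Time passes only in rows, so rows that do not move let the fingers close. It gives the time, the measured TCP pose, the force, the opening and the grip force at its end, in the units of the state.
- telemetry.state(): the state, without advancing time (a new reading comes with each control period).
- eyes.grab_frame(name): name is "side" or "top" or "wrist"; returns the picture (420x560x3 uint8, red, green, blue); there is no depth.
- eyes.calibration(name): a dict with "camera_matrix" (3x3 intrinsics, pixels), "world_from_camera" (4x4, takes a point from camera to world coordinates). Camera axes: x right, y down, z forward; pixel columns grow to the right and rows downward; lengths in mm; the calibration is good to about 2 mm. A picture is of the moment at which its call begins: read the wrist's pose just before it. calibration takes no time and is no camera call; for the wrist camera it gives the pose at the moment of the call.
- ticket.job_done(): hands the job in; it is judged then, once.
The state is a dict: "time_s": time; "qpos": joint angles; "qvel": joint speeds; "effort": joint torques, N m; "ee_pos": TCP position; "ee_rot": TCP orientation; "force": force on the tool from outside, world axes, zero at the start; "torque": the same for the moment, N m; "gripper_width": finger opening in mm; "gripper_force": force on a finger pad.
Only numpy, scipy, OpenCV 4.12 (cv2) and the standard library are available. Lean on these libraries where they do the work, as an engineer would, in place of code of your own. Each camera call takes 0.05 s, during which the arm holds its last target. There are 200 camera calls.

### The job

Take the wide U-clamp out of its rack and set it over the steel gas tube on the bracket, one leg on each side of the tube and both legs down through the two slots, until its crown rests on the tube. Lower it in, do not drop it, let go of it, and leave the narrow U-clamp where it is in its rack.

Things in the scene. Friction and masses are not known exactly. Their poses are not given: they have to be found in the camera images.
- clamp_grip (a point): Wide U-clamp: upside-down U of 10 mm round steel bar, legs 56 mm apart (centres; 46 inside), on its crown a flat upright black tab. Point: tab's centre. x runs from leg to leg, z up; a half turn is the same. Tab 30 mm along x, 14 along y (pinch it there), 50 tall (25 above and below the point), crown bar just under it. Leg tips 99 mm, crown's inside top 35 mm below the point. About 0.2 kg.
- spare_grip (a point): Narrow U-clamp, to be left alone: same bar, tab and height, but legs only 30 mm apart (centres; 20 inside), too narrow for the tube. Point and axes as for the wide one. It stands in a like but shorter rack, 66 x 44 mm, 45 tall. Either clamp may be the one nearer to the robot.
- rack_wide: Fixed grey block in which the wide clamp starts upright, 92 mm along x, 44 along y, 45 tall; origin at the centre of its underside on the bench, z up. The legs stand 35 mm deep in two 15 mm square holes, so the clamp must be lifted straight up 40 mm or more to come clear.
- bracket: Fixed pipe station; origin under its middle, on the bench; z up, y along the level 28 mm steel tube (axis 80, top 94 mm up; end couplings and blocks beyond 95 mm in y, to 102 tall). Below, a plate 112 (x) by 90 (y), top 60 mm up, 10 thick, has two through slots centred at x = +28 and -28, 28 (x) by 34 (y). Fitted, the clamp is upright, its x along this x, tab's centre 129 mm above the origin.
There are look-alikes about, which are no part of the job. Leave any purple look-alike of the part that bears clamp_grip alone.

How it is judged (in metres and radians):
On the way, in this order (a step that is already met when the one before it is completed fails the run):
1. the wide clamp is held by the gripper, clear above its rack (height (world z) of clamp_grip above 0.15 m and contact force between the fingers and clamp above 0.5 N), for 0.1 s.
2. still held, the clamp's two legs have been lowered into the two slots astride the tube (z of clamp_grip in the frame of bracket below 0.147 m and horizontal distance between clamp_grip and bracket below 0.022 m and angle between the x axis of clamp_grip and the x axis of bracket, either way round below 0.5 rad and contact force between the fingers and clamp above 0.5 N), for 0.1 s.
At the end, for the whole second after the job is handed in: Wide clamp astride the tube, both legs through the slots, crown on the tube (tab centre within 8 mm of fitted height, 25 mm of the bracket's middle; upright within 20 degrees, across the tube within 29), at rest; narrow clamp within 30 mm of its start (z of clamp_grip in the frame of bracket between 0.115 and 0.137 m and horizontal distance between clamp_grip and bracket below 0.025 m and angle between the x axis of clamp_grip and the x axis of bracket, either way round below 0.5 rad and angle between clamp_grip's own z axis and vertical below 0.35 rad and linear speed of clamp below 0.02 m/s and distance of spare_grip from where it was at the start of the episode below 0.03 m); the robot touches nothing.
It fails at once if the narrow clamp is lifted, knocked over or shifted by more than 30 mm (distance of spare_grip from where it was at the start of the episode above 0.03 m).
It also fails if it takes over 48 s, if anything falls off the work surface, if the arm or the gripper's body presses on something with over 40 N, if the wrist force passes 120 N, or if a joint passes its speed limit or range.

## Working session

There is one attempt and no reset: what is moved stays moved. The work goes in short steps, Python scripts to look and compute and a shell command to move; the robot and the scene stay as the last step left them, time stands still between calls to the robot, and variables do not carry over. Pictures are saved under pics/ and viewed, at most 10 in all, crops included, and the job is handed in when it is done.

```bash
mkdir -p pics
python3 - <<'E'
from workcell import telemetry, eyes
import cv2,numpy as np
for n in ("side","top"):
    cv2.imwrite(f"pics/{n}0.png",eyes.grab_frame(n)[:,:,::-1])
    c=eyes.calibration(n);print(n,np.round(c["camera_matrix"],1).tolist(),np.round(c["world_from_camera"],3).tolist())
s=telemetry.state();print(s["time_s"],s["ee_pos"],s["ee_rot"],s["gripper_width"])
E
```

```text
side [[461.0, 0.0, 273.7], [0.0, 461.0, 208.9], [0.0, 0.0, 1.0]] [[-0.919, -0.314, 0.237, 323.259], [-0.393, 0.707, -0.588, 452.72], [0.017, -0.634, -0.773, 674.838], [0.0, 0.0, 0.0, 1.0]]
top [[494.1, 0.0, 273.0], [0.0, 494.1, 203.8], [0.0, 0.0, 1.0]] [[-0.027, -0.985, 0.172, 377.34], [-1.0, 0.029, 0.009, 4.059], [-0.014, -0.172, -0.985, 1006.695], [0.0, 0.0, 0.0, 1.0]]
0.1 [184.45667128 544.17088591 221.227378  ] [-1.79912359e+02 -1.01187275e-03  1.61274413e+02] 91.43254187646205
```

View pics/side0.png

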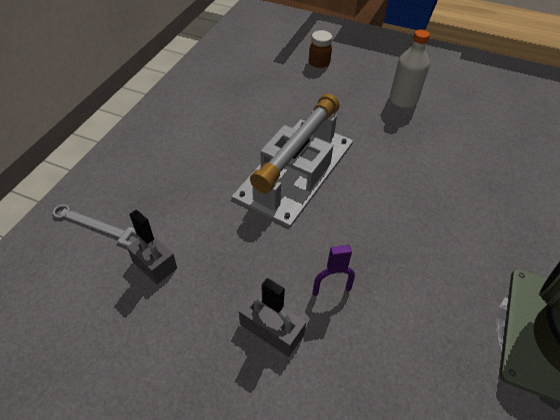

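View pics/top0.png

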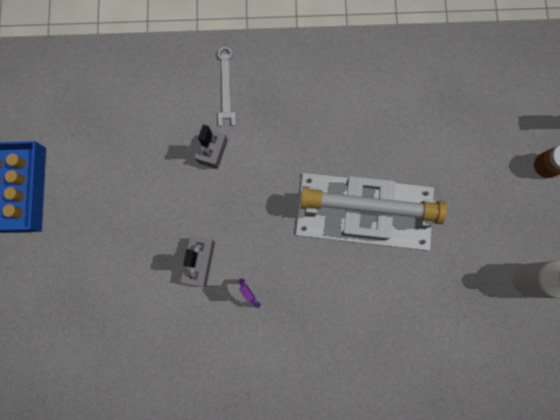

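Side view: black tabs at (272,295) on the longer rack and (142,226) on the shorter one; a purple look-alike stands at (335,270), and the bracket is at about (295,150). Top view: tabs at (191,259) and (205,135), purple at (249,293), bracket tube running from (312,198) to (434,212). I choose the longer rack (272,295) / (191,259) as the wide clamp and check it in a close crop.

Run:
```python
import cv2,numpy as np
s=cv2.imread("pics/side0.png");t=cv2.imread("pics/top0.png")
def c(i,x,y,w,h,k): return cv2.resize(i[y:y+h,x:x+w],None,fx=k,fy=k,interpolation=cv2.INTER_CUBIC)
a=c(s,225,270,100,75,4);b=c(t,160,225,100,75,4);d=c(t,290,160,160,100,2.5)
e=c(s,100,200,100,62,4)
e=np.vstack([e,np.zeros((2,400,3),np.uint8)])
cv2.imwrite("pics/crop1.png",np.vstack([np.hstack([a,b]),np.hstack([d,e])]) if d.shape[0]==e.shape[0] else np.vstack([np.hstack([a,b]),np.hstack([d,e[:250]])]))
```

```text
(no output)
```

View pics/crop1.png

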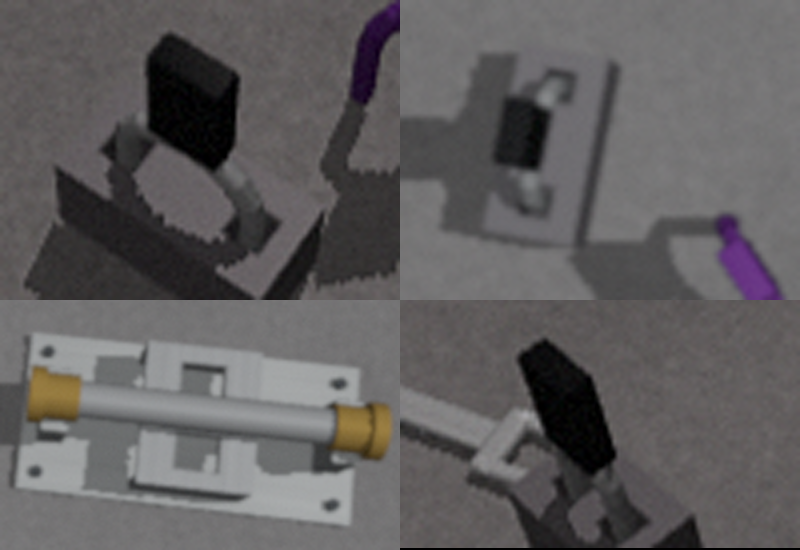

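The crop confirms it: the wide arch spans the long rack (side 272,295), and the lower-right crop is the narrow one. Now I turn the rack corners, plate corners and tube into positions.

```bash
cat > h.py <<'E'
import numpy as np
from workcell import eyes
def ray(n,uv,z,c=None):
    c=c or eyes.calibration(n);K=c["camera_matrix"];T=c["world_from_camera"]
    d=T[:3,:3]@np.linalg.inv(K)@np.array([*uv,1.]);o=T[:3,3]
    return o+d*(z-o[2])/d[2]
def ang(a,b): d=b-a;return np.degrees(np.arctan2(d[1],d[0]))
E
python3 - <<'E'
from h import *
np.set_printoptions(precision=1,suppress=True)
R=[ray("top",(160+(u-400)/4,225+v/4),45) for u,v in [(518,52),(608,60),(577,245),(485,235)]]
print("rack",np.mean(R,0),"len",np.linalg.norm(R[0]-R[3]),np.linalg.norm(R[0]-R[1]),"ang",ang(R[3],R[0]),ang(R[2],R[1]))
print("tabtop",ray("top",(160+(523-400)/4,225+132/4),130),"side",ray("side",(225+194/4,270+54/4),134))
P=[ray("top",(290+u/2.5,160+(v-300)/2.5),60) for u,v in [(150,342),(262,352),(250,497),(138,485)]]
print("plate",np.mean(P,0),"len",np.linalg.norm(P[0]-P[3]),np.linalg.norm(P[0]-P[1]),"ang",ang(P[3],P[0]),ang(P[2],P[1]))
A=[ray("top",(290+u/2.5,160+(v-300)/2.5),80) for u,v in [(80,402),(333,424)]]
print("tube",np.mean(A,0),np.linalg.norm(A[0]-A[1]),ang(A[1],A[0]))
print(eyes.calibration("wrist"))
E
```

```text
rack [435.3 163.8  45. ] len 89.38637196011277 44.37355363300069 ang -10.168631292994128 -9.893893422673646
tabtop [437.2 160.4 130. ] side [438.3 160.2 134. ]
plate [ 530.  -174.9   60. ] len 113.19839828174139 87.52969112568364 ang -7.759053936936688 -8.571172308337276
tube [ 530.7 -176.    80. ] 191.70415546405206 83.22315654634035
{'camera_matrix': array([[334.1,   0. , 283.1],
       [  0. , 334.1, 212.1],
       [  0. ,   0. ,   1. ]]), 'world_from_camera': array([[  0.3,   0.9,   0.2, 120.8],
       [  0.9,  -0.3,  -0.1, 566.3],
       [ -0. ,   0.2,  -1. , 384.6],
       [  0. ,   0. ,   0. ,   1. ]])}
```

Sizes check out (rack 89x44, plate 113x88, tube 192). The wide clamp is at about (437,161) with x at -10°, the bracket at (530,-175) with x at about -7.5°. I go above the clamp.

```bash
python3 -m crank '[{"dx":0.0316,"dy":-0.048,"dz":-0.002,"yaw":0.174},{"dx":0.0316,"dy":-0.048,"dz":-0.002,"yaw":0.174},{"dx":0.0316,"dy":-0.048,"dz":-0.002,"yaw":0.174},{"dx":0.0316,"dy":-0.048,"dz":-0.002,"yaw":0.174},{"dx":0.0316,"dy":-0.048,"dz":-0.002,"yaw":0.174},{"dx":0.0316,"dy":-0.048,"dz":-0.002,"yaw":0.174},{"dx":0.0316,"dy":-0.048,"dz":-0.002,"yaw":0.174},{"dx":0.0316,"dy":-0.048,"dz":-0.002,"yaw":0.174},{"dx":0.0316,"dy":-0.048,"dz":-0.002,"yaw":0.174},{"dx":0.0316,"dy":-0.048,"dz":-0.002,"yaw":0.174}]' 1 40
python3 -m crank '[{},{}]'
python3 - <<'E'
from h import *
import cv2
from workcell import telemetry
s=telemetry.state();print(s["ee_pos"],s["ee_rot"],s["force"])
c=eyes.calibration("wrist");np.savez("c1.npz",**c)
cv2.imwrite("pics/w1.png",eyes.grab_frame("wrist")[:,:,::-1])
T=np.linalg.inv(c["world_from_camera"])
for p in ([437,161,134],[437,161,109],[435.3,163.8,45]):
    q=T@np.array([*p,1]);q=c["camera_matrix"]@q[:3];print(q[:2]/q[2])
E
```

```text
time_s: 1.35
ee_pos: [437.9, 159.2, 205.7]
ee_rot: [180.0, -0.0, 170.0]
force: [0.6, 0.5, 0.7]
gripper_width: 91.3
gripper_force: 0.0
[437.85388589 159.19076283 205.71808032] [ 1.79997472e+02 -1.88931033e-02  1.70003411e+02] [0.6225774  0.53855744 0.68755491]
[285.06467202 222.31039046]
[284.88961214 213.88432292]
[287.05244706 195.80432514]validation failed for argument at $[0]...
```

View pics/w1.png

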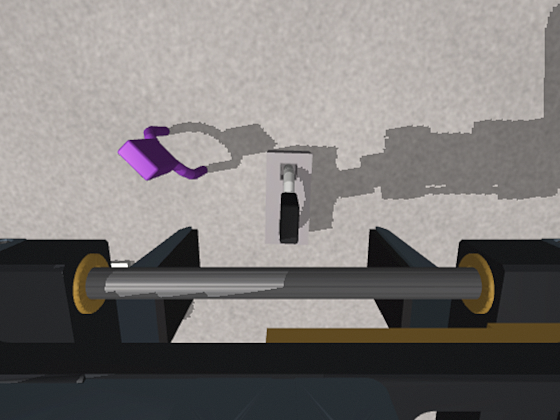

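The wrist view shows the tab at about (289,222), against a predicted (285,222), and square to the jaws. That puts y about 3–4 mm higher, which agrees with the rack's 163.8. I lower and grip.

```bash
python3 -m crank '[{"dy":0.005,"dz":-0.02},{"dz":-0.025},{"dz":-0.025},{"dz":-0.025},{"dz":-0.02},{"dz":-0.0196},{"dz":0}]' 1 40
python3 -m crank '[{"dz":0},{"dz":0},{"dz":0},{"dz":0},{"dz":0},{"dz":0}]' 0 40
```

```text
validation failed for argument at $[0]...
validation failed for argument at $[0]...
```

Rows apparently need all four keys.

```bash
python3 -m crank '[{"dx":0,"dy":0.005,"dz":-0.02,"yaw":0},{"dx":0,"dy":0,"dz":-0.025,"yaw":0},{"dx":0,"dy":0,"dz":-0.025,"yaw":0},{"dx":0,"dy":0,"dz":-0.025,"yaw":0},{"dx":0,"dy":0,"dz":-0.02,"yaw":0},{"dx":0,"dy":0,"dz":-0.0196,"yaw":0},{"dx":0,"dy":0,"dz":0,"yaw":0}]' 1 40 && 
python3 -m crank '[{"dx":0,"dy":0,"dz":0,"yaw":0},{"dx":0,"dy":0,"dz":0,"yaw":0},{"dx":0,"dy":0,"dz":0,"yaw":0},{"dx":0,"dy":0,"dz":0,"yaw":0},{"dx":0,"dy":0,"dz":0,"yaw":0},{"dx":0,"dy":0,"dz":0,"yaw":0}]' 0 40
```

```text
time_s: 2.28
ee_pos: [436.2, 164.4, 97.2]
ee_rot: [-179.9, -0.2, 170.0]
force: [0.3, -0.1, 0.6]
gripper_width: 91.1
gripper_force: 0.0
time_s: 3.02
ee_pos: [437.4, 164.6, 98.3]
ee_rot: [180.0, 0.0, 170.0]
force: [-0.2, 0.5, -0.6]
gripper_width: 34.0
gripper_force: 0.0
```

```bash
python3 -m crank '[{"dx":0,"dy":0,"dz":0,"yaw":0},{"dx":0,"dy":0,"dz":0,"yaw":0},{"dx":0,"dy":0,"dz":0,"yaw":0},{"dx":0,"dy":0,"dz":0,"yaw":0},{"dx":0,"dy":0,"dz":0,"yaw":0},{"dx":0,"dy":0,"dz":0,"yaw":0}]' 0 40
```

```text
time_s: 3.78
ee_pos: [437.4, 164.5, 98.3]
ee_rot: [180.0, -0.0, 170.0]
force: [0.7, 1.0, -0.3]
gripper_width: 14.1
gripper_force: 40.0
```

Gripped at 14.1 mm, the tab's thickness. I lift straight up 120 mm.

```bash
python3 -m crank '[{"dx":0,"dy":0,"dz":0.015,"yaw":0},{"dx":0,"dy":0,"dz":0.02,"yaw":0},{"dx":0,"dy":0,"dz":0.025,"yaw":0},{"dx":0,"dy":0,"dz":0.03,"yaw":0},{"dx":0,"dy":0,"dz":0.03,"yaw":0},{"dx":0,"dy":0,"dz":0.03,"yaw":0},{"dx":0,"dy":0,"dz":0,"yaw":0},{"dx":0,"dy":0,"dz":0,"yaw":0}]'
```

```text
time_s: 4.78
ee_pos: [436.7, 164.4, 217.6]
ee_rot: [-180.0, -0.1, 170.0]
force: [0.1, 0.8, -3.1]
gripper_width: 13.7
gripper_force: 40.0
```

```bash
python3 -m crank '[{"dx":0.0116,"dy":-0.0424,"dz":0,"yaw":0.05},{"dx":0.0116,"dy":-0.0424,"dz":0,"yaw":0.05},{"dx":0.0116,"dy":-0.0424,"dz":0,"yaw":0.05},{"dx":0.0116,"dy":-0.0424,"dz":0,"yaw":0.05},{"dx":0.0116,"dy":-0.0424,"dz":0,"yaw":0.05},{"dx":0.0116,"dy":-0.0424,"dz":0,"yaw":0.05},{"dx":0.0116,"dy":-0.0424,"dz":0,"yaw":0.05},{"dx":0.0116,"dy":-0.0424,"dz":0,"yaw":0.05},{"dx":0.0116,"dy":-0.0424,"dz":0,"yaw":0.05},{"dx":0.0116,"dy":-0.0424,"dz":0,"yaw":0.05}]' && python3 -m crank '[{"dx":0,"dy":0,"dz":0,"yaw":0},{"dx":0,"dy":0,"dz":0,"yaw":0},{"dx":0,"dy":0,"dz":0,"yaw":0}]'
python3 - <<'E'
from h import *
import cv2
c=eyes.calibration("wrist");w=eyes.grab_frame("wrist")[:,:,::-1].copy()
s=eyes.grab_frame("side")[:,:,::-1].copy()
def pr(c,p):
    q=np.linalg.inv(c["world_from_camera"])@np.array([*p,1.]);q=c["camera_matrix"]@q[:3];return tuple(np.int32(np.round(q[:2]/q[2])))
a=np.radians(-7.5);ex=np.array([np.cos(a),np.sin(a),0]);ey=np.array([-ex[1],ex[0],0]);o=np.array([530,-175,60.])
cs=eyes.calibration("side")
for img,k in((w,c),(s,cs)):
  for sg in(1,-1):
    P=np.array([pr(k,o+sg*28*ex+i*14*ex+j*17*ey) for i,j in((1,1),(1,-1),(-1,-1),(-1,1))],np.int32)
    cv2.polylines(img,[P],True,(0,0,255),1)
m=cv2.resize(s[70:240,210:380],(420,420),interpolation=cv2.INTER_CUBIC)
cv2.imwrite("pics/w2.png",cv2.resize(np.hstack([w[:,110:490],m]),(800,420)))
E
```

```text
time_s: 6.02
ee_pos: [529.6, -175.5, 216.6]
ee_rot: [179.9, -0.2, 172.5]
force: [0.1, 0.2, -1.6]
gripper_width: 14.0
gripper_force: 40.0
time_s: 6.4
ee_pos: [529.7, -173.7, 217.8]
ee_rot: [180.0, -0.1, 172.5]
force: [0.3, -0.4, -2.4]
gripper_width: 14.1
gripper_force: 40.0
```

View pics/w2.png

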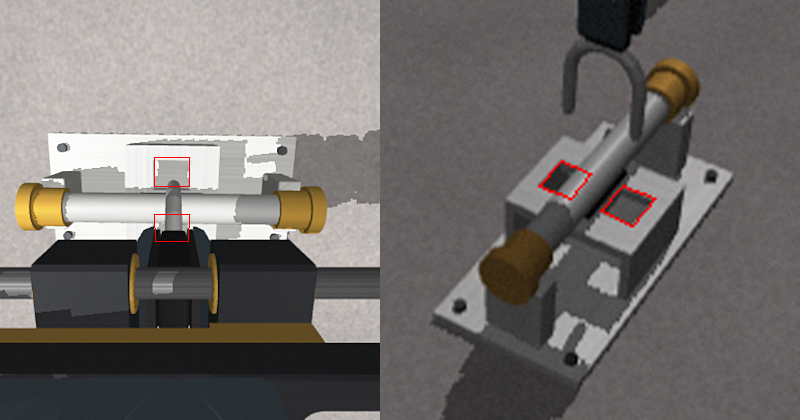

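The projected slots (red) match the real ones in both views (wrist crop about (172,172) and (172,228)), and the clamp hangs upright and aligned. I lower most of the way, then the last part slowly.

```bash
python3 -m crank '[{"dx":0,"dy":-0.001,"dz":-0.015,"yaw":0},{"dx":0,"dy":0,"dz":-0.015,"yaw":0},{"dx":0,"dy":0,"dz":-0.0175,"yaw":0},{"dx":0,"dy":0,"dz":-0.0175,"yaw":0},{"dx":0,"dy":0,"dz":-0.0175,"yaw":0},{"dx":0,"dy":0,"dz":-0.0175,"yaw":0},{"dx":0,"dy":0,"dz":-0.0125,"yaw":0},{"dx":0,"dy":0,"dz":0,"yaw":0},{"dx":0,"dy":0,"dz":0,"yaw":0}]' && python3 -m crank '[{"dx":0,"dy":0,"dz":-0.0025,"yaw":0},{"dx":0,"dy":0,"dz":-0.0025,"yaw":0},{"dx":0,"dy":0,"dz":0,"yaw":0},{"dx":0,"dy":0,"dz":0,"yaw":0}]'
```

```text
time_s: 7.62
ee_pos: [530.6, -175.6, 128.7]
ee_rot: [-180.0, 0.1, 172.5]
force: [0.7, 0.1, -2.4]
gripper_width: 14.0
gripper_force: 40.0
time_s: 8.12
ee_pos: [530.2, -175.4, 124.4]
ee_rot: [180.0, 0.0, 172.5]
force: [0.3, 0.1, -1.8]
gripper_width: 13.8
gripper_force: 40.0
```

Free so far. I creep down 1.2 mm per row until contact.

```bash
python3 -m crank '[{"dx":0,"dy":0,"dz":-0.0015,"yaw":0},{"dx":0,"dy":0,"dz":-0.0015,"yaw":0},{"dx":0,"dy":0,"dz":-0.0015,"yaw":0},{"dx":0,"dy":0,"dz":-0.0015,"yaw":0},{"dx":0,"dy":0,"dz":0,"yaw":0},{"dx":0,"dy":0,"dz":0,"yaw":0}]' && python3 -m crank '[{"dx":0,"dy":0,"dz":-0.0013,"yaw":0},{"dx":0,"dy":0,"dz":0,"yaw":0},{"dx":0,"dy":0,"dz":0,"yaw":0}]'
```

```text
time_s: 8.88
ee_pos: [530.2, -175.4, 119.5]
ee_rot: [180.0, 0.0, 172.5]
force: [-0.6, 0.1, -2.5]
gripper_width: 13.8
gripper_force: 40.0
time_s: 9.25
ee_pos: [530.3, -175.5, 118.6]
ee_rot: [180.0, 0.0, 172.5]
force: [-0.9, 0.3, -0.9]
gripper_width: 14.0
gripper_force: 40.0
```

```bash
python3 -m crank '[{"dx":0,"dy":0,"dz":-0.001,"yaw":0},{"dx":0,"dy":0,"dz":0,"yaw":0},{"dx":0,"dy":0,"dz":0,"yaw":0}]'
```

```text
time_s: 9.62
ee_pos: [530.4, -175.5, 118.4]
ee_rot: [-180.0, 0.0, 172.5]
force: [-2.4, 0.4, 6.1]
gripper_width: 13.9
gripper_force: 40.0
```

Contact: the crown bears on the tube with about 8 N at the fitted height (129). I release and rise.

```bash
python3 -m crank '[{"dx":0,"dy":0,"dz":0,"yaw":0},{"dx":0,"dy":0,"dz":0,"yaw":0},{"dx":0,"dy":0,"dz":0,"yaw":0},{"dx":0,"dy":0,"dz":0,"yaw":0},{"dx":0,"dy":0,"dz":0,"yaw":0},{"dx":0,"dy":0,"dz":0,"yaw":0},{"dx":0,"dy":0,"dz":0,"yaw":0},{"dx":0,"dy":0,"dz":0,"yaw":0}]' 0.7 && python3 -m crank '[{"dx":0,"dy":0,"dz":0.015,"yaw":0},{"dx":0,"dy":0,"dz":0.03,"yaw":0},{"dx":0,"dy":0,"dz":0.04,"yaw":0},{"dx":0,"dy":0,"dz":0.05,"yaw":0},{"dx":0,"dy":0,"dz":0.05,"yaw":0},{"dx":0,"dy":0,"dz":0,"yaw":0},{"dx":0,"dy":0,"dz":0,"yaw":0}]'
python3 - <<'E'
from h import *
import cv2
w=eyes.grab_frame("wrist")[:,:,::-1];s=eyes.grab_frame("side")[:,:,::-1]
m=cv2.resize(s[70:270,100:380],(420*28//20,420))
cv2.imwrite("pics/end.png",cv2.resize(np.hstack([w[:,110:490],m]),(800,354)))
E
```

```text
time_s: 10.62
ee_pos: [530.2, -175.4, 117.7]
ee_rot: [180.0, 0.0, 172.5]
force: [0.4, 0.8, -0.2]
gripper_width: 64.0
gripper_force: 0.0
time_s: 11.5
ee_pos: [529.8, -175.3, 265.5]
ee_rot: [180.0, -0.0, 172.5]
force: [-0.2, -0.5, -0.0]
gripper_width: 64.0
gripper_force: 0.0
```

View pics/end.png

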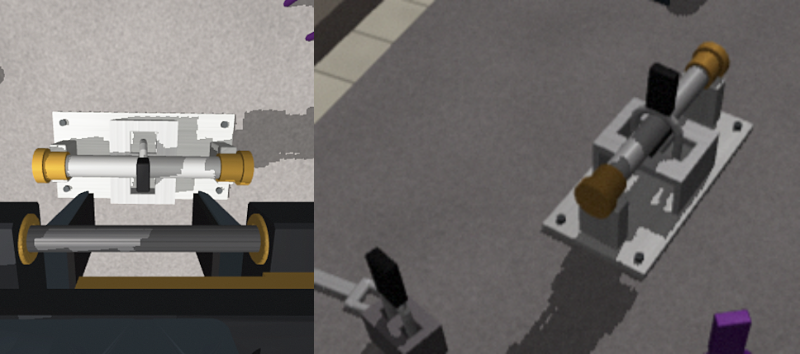

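The clamp stands upright astride the tube (tab at (662,90) in the right-hand crop), with its legs in the slots. The narrow clamp is untouched and the gripper is clear.

```bash
python3 -c "
from workcell import ticket;print(ticket.job_done())"
```

```text
the job is handed in; nothing more can be done
None
```

The wide U-clamp is seated over the tube with both legs through the slots and released, the narrow one was left untouched, and the job was handed in at about 11.6 s; no verdict came back.

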